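# Locate a bearing housing in a corner fixture

## Task

Slide the loose aluminium bearing housing flat across the bench, never lifting it, until one of its long sides lies along the fixture's long rail with its end still well clear of the end stop; then run it along the rail into the end stop. Finish while holding it there, still pressing it firmly home against the rail and the end stop at the same time, as for clamping: do not let go. Leave the tool pot, gauge case, caliper and spacer where they are.

Things in the scene. Friction and masses are not known exactly. Their poses are not given: they have to be found in the camera images.
- housing: the workpiece, loose: aluminium block, foot 100 mm (its x) by 76 mm (its y), 28 mm high, with a plain round boss 40 mm in diameter central on top, from 28 to 54 mm above the bench, to be gripped or pushed; its dark holes are only marks. 0.45 to 0.8 kg; friction on the bench 0.45 to 0.75. Origin: centre of its underside, z up. Either long side may go to the rail
- fixture: L-shaped corner fixture of steel bars 22 mm wide, 28 mm high (flush with the foot), fixed to the bench. Origin: inner corner at bench height, where the two stop faces meet. x runs along the long rail's face away from the corner, y along the end stop's face; the housing goes in x > 0, y > 0. Fully home its origin is at x = 50, y = 38 mm, long side along x
- long_rail: the longer bar of the fixture: stop face in the plane y = 0 of the fixture, from x = 6 to 180 mm, bar at y = -22 to 0 mm. Lightly oiled, friction 0.2 to 0.3. Same origin and axes as fixture
- end_stop: the shorter bar of the fixture: stop face in the plane x = 0 of the fixture, from y = 6 to 80 mm, bar at x = -22 to 0 mm. Lightly oiled, friction 0.2 to 0.3. Same origin and axes as fixture
- tool_pot: bystander, loose: brass pot 84 mm in diameter, 100 mm high, full of screwdrivers and a hex key that reach 225 mm. Origin: centre of its underside
- gauge_case: bystander, loose: open black gauge case 110 by 170 mm, 30 mm high, its raised lid (85 mm high) along its +x side. Origin: centre of the underside of its tray
- caliper: bystander, loose: caliper lying flat, 200 mm long along its x, up to 12 mm high, jaws towards +y at its +x end. Origin: middle of the beam's underside
- spacer: bystander, loose: round stepped steel spacer, 48 mm in diameter at the foot, 36 mm high. Origin: centre of its underside

How it is judged:
On the way:
1. the housing lies along the long rail (long side within 4 mm of it, parallel to 0.06 rad) with its end still more than 12 mm clear of the end stop (y of housing in the frame of fixture between 0.034 and 0.042 m and angle between the x axis of housing and the x axis of fixture, either way round below 0.06 rad and x of housing in the frame of fixture between 0.062 and 0.18 m), for 0.1 s.
At the end, for the whole second after the job is handed in: Still held by the robot, the housing stands at rest flat on the bench (within 3 mm, 0.04 rad), fully home in the corner (within 2 mm at each stop, parallel to 0.03 rad), pressing on the long rail and on the end stop with more than 3 N each (contact force between housing and long_rail above 3 N and contact force between housing and end_stop above 3 N and contact force between any of the fingers, the arm and housing above 2 N and x of housing in the frame of fixture between 0.047 and 0.052 m and y of housing in the frame of fixture between 0.035 and 0.04 m and angle between the x axis of housing and the x axis of fixture, either way round below 0.03 rad and angle between housing's own z axis and vertical below 0.04 rad and height (world z) of housing below 0.003 m and linear speed of housing below 0.01 m/s); the arm keeps its last pose, push and grip.
It fails at once if the tool pot is shoved or knocked (more than 20 mm) (distance of tool_pot from where it was at the start of the episode above 0.02 m).
It fails at once if the gauge case is shoved or knocked (more than 20 mm) (distance of gauge_case from where it was at the start of the episode above 0.02 m).
It fails at once if the caliper is shoved or knocked (more than 20 mm) (distance of caliper from where it was at the start of the episode above 0.02 m).
It fails at once if the spacer is shoved or knocked (more than 20 mm) (distance of spacer from where it was at the start of the episode above 0.02 m).
It fails at once if the housing is lifted off the bench (underside more than 12 mm up) (height (world z) of housing above 0.012 m).
It also fails if it takes over 58 s, if anything falls off the work surface, if the arm or the gripper's body presses on something with over 40 N, if the wrist force passes 120 N, or if a joint passes its speed limit or range.

## Robot

A 6-joint arm with a two-finger parallel gripper is mounted at the origin on the work surface. World frame = base frame: x ahead of the robot, y to its left, z up, the work surface at z = 0. Lengths are in m, angles in rad, forces in N, time in s.
With the tool pointing down it reaches from about 0.375 to 0.975 m from the base axis. Payload 3.8 kg.
Tool frame: the origin (TCP) lies at the very end of the fingers, on their centre line; the grasp point (between the pads) lies bot.hold_point_z behind it (bot.hold_point_z is the distance from the TCP to the grasp point, in m); z points along the fingers, y is the line along which they close (so a half turn about z gives the same grasp; the last joint's range is limited). The gripper opens to 85 mm and grips with 20 to 120 N. Pads are 22 mm wide; open, the fingers measure 114 mm over their backs; the gripper's body (76 mm by 85 mm) begins 54 mm behind the grasp point. The pads swing forward as they close: fully open they stand 13 mm farther back than shut.
Start: joints at [-1.23, 0.264, 1.604, -0, 1.274, -0.037], TCP at [0.249, -0.627, 0.231] pointing down, gripper open.
Joint ranges: [-2.63, 2.63], [-0.94, 2.18], [0.31, 2.57], [-1.31, 4.45], [0, 2.66], [-2.55, 2.55]. Speed limits (rad/s): [2.57, 2.57, 3.14, 3.14, 3.14, 3.14].

## Interface

Orientations are given as a rotation vector (axis times angle).
In Python, from workcell import bot gives the robot as it stands.
- The arm moves only by the tool jog_arm, called after "Request:" as name(argument=value, ...) on one line, values as JSON. Schema: {"type":"object","properties":{"increments":{"type":"object","properties":{"x":{"type":"array","items":{"type":"number"},"minItems":1,"maxItems":5},"y":{"type":"array","items":{"type":"number"},"minItems":1,"maxItems":5},"z":{"type":"array","items":{"type":"number"},"minItems":1,"maxItems":5},"rz":{"type":"array","items":{"type":"number"},"minItems":1,"maxItems":5}},"additionalProperties":false,"required":["x","y","z","rz"]},"jaw":{"type":"number"},"squeeze":{"type":"number"},"only":{"type":"string"},"quiet":{"type":"boolean"},"lines":{"type":"string"}},"required":["increments"],"additionalProperties":false}. increments is an object with one list for each field, all of the same length, 1 to 5, a row being the entries at one place: x, y, z (the shift in m), rz (a turn about the tool's z in rad); each row shifts and turns the commanded pose from where the row before left it, along the tool's axes as they then stand; what a row does not reach is not made up. A row lasts 1/8 s, in which the tool goes at most 0.0625 m and 0.188 rad, less where a joint would pass 70% of its speed; a pose out of reach is approached as far as the arm can. jaw is the opening from 0.0 (shut) to 1.0 (fully open), set as the call begins (left out keeps the last). The fingers move at their own pace and stop on an object; squeeze is the grip in N (left out, the last holds). Time passes only in rows, so rows that do not move let the fingers close. The tool returns the time, the measured TCP pose, the force, the opening and the grip force at its end. only (a regular expression) keeps the lines of the reply that match it, lines (a string "A,B") keeps lines A to B, and quiet returns only ok. Input that does not fit is refused with a message, and nothing moves.
- bot.read_state(): the state, without advancing time (a new reading comes with each control period).
- bot.read_camera(name): name is "scene" or "top" or "wrist"; returns the picture (384x512x3 uint8, red, green, blue); there is no depth.
- bot.camera_info(name): a dict with "intrinsics" (3x3 intrinsics, pixels), "extrinsics" (4x4, takes a point from camera to world coordinates). Camera axes: x right, y down, z forward; pixel columns grow to the right and rows downward; lengths in m; the calibration is good to about 2 mm. A picture is of the moment at which its call begins: read the wrist's pose just before it. camera_info takes no time and is no camera call; for the wrist camera it gives the pose at the moment of the call.
- bot.finish_job(): hands the job in; it is judged then, once.
The state is a dict: "time": time; "q": joint angles; "joint_vel": joint speeds; "joint_torque": joint torques, N m; "tool_pos": TCP position; "tcp_rot": TCP orientation; "wrist_force": force on the tool from outside, world axes, zero at the start; "torque": the same for the moment, N m; "width": opening from 0.0 (shut) to 1.0 (fully open); "grip_force": force on a finger pad.
Only numpy, scipy, OpenCV 4.12 (cv2) and the standard library are available. Lean on these libraries where they do the work, as an engineer would, in place of code of your own. Each camera call takes 0.05 s, during which the arm holds its last target. There are 200 camera calls.

## Working session

There is one attempt and no reset: what is moved stays moved. The work goes in short steps, Python scripts to look and compute and a tool call to move; the robot and the scene stay as the last step left them, time stands still between calls to the robot, and variables do not carry over. Pictures are saved under pics/ and viewed, at most 10 in all, crops included, and the job is handed in when it is done.

```bash
ls; mkdir -p pics; python3 - <<'E'
from workcell import bot
import cv2,numpy as np
s=bot.read_state();print(s['time'],s['tool_pos'],s['tcp_rot'],bot.hold_point_z)
for n in ("scene","top"):
    im=bot.read_camera(n);cv2.imwrite(f'pics/{n}0.png',im[:,:,::-1])
    c=bot.camera_info(n);print(n,np.round(c['intrinsics'],1).tolist(),np.round(c['extrinsics'],4).tolist())
E
```

```text
pics
workcell.py
0.0 [ 0.24874836 -0.62670986  0.22994643] [-3.08352081e+00 -5.89542301e-01  5.26225065e-04] 0.0187
scene [[378.0, 0.0, 254.8], [0.0, 378.0, 199.5], [0.0, 0.0, 1.0]] [[0.2129, 0.5836, -0.7836, 1.2663], [0.977, -0.117, 0.1783, -0.1387], [0.0124, -0.8036, -0.5951, 0.6055], [0.0, 0.0, 0.0, 1.0]]
top [[456.4, 0.0, 257.2], [0.0, 456.4, 194.9], [0.0, 0.0, 1.0]] [[-0.0004, -0.9906, 0.1371, 0.3589], [-0.9999, 0.0023, 0.0138, 0.0039], [-0.014, -0.1371, -0.9905, 1.2472], [0.0, 0.0, 0.0, 1.0]]
```

View pics/top0.png

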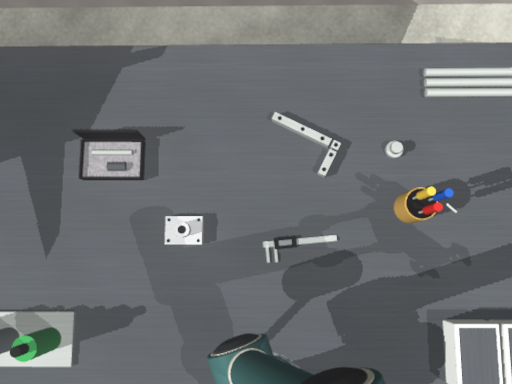

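View pics/scene0.png

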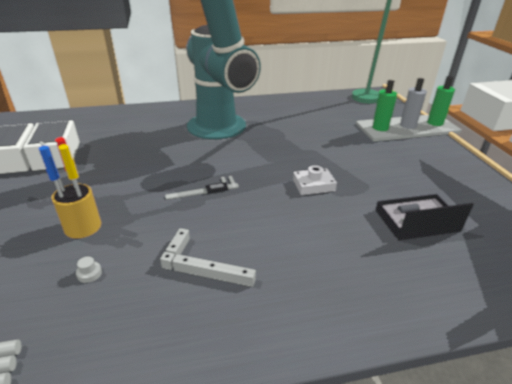

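The top view shows the housing at about (184,230) and the fixture with its rail from (273,117) to a corner near (333,148) and its end stop down to (322,175). The caliper is at about (300,242), the case (112,157), the spacer (395,149) and the pot (415,205). The scene view agrees, and the path from housing to rail passes clear of the caliper. Next I'll measure.

```bash
cat > h.py <<'E'
from workcell import bot
import cv2,numpy as np
def ray(n,px,z,c=None):
    c=c or bot.camera_info(n);T=c['extrinsics'];K=c['intrinsics']
    px=np.atleast_2d(np.float64(px));d=(np.linalg.inv(K)@np.c_[px,np.ones(len(px))].T).T@T[:3,:3].T
    o=T[:3,3];return o+d*((z-o[2])/d[:,2])[:,None]
def blobs(im,roi,thr=150,k=4):
    x0,y0,x1,y1=roi;g=im[y0:y1,x0:x1].min(2)
    g=cv2.resize(g,None,fx=k,fy=k,interpolation=cv2.INTER_CUBIC)
    m=(g>thr).astype(np.uint8);m=cv2.morphologyEx(m,cv2.MORPH_CLOSE,np.ones((13,13)))
    c=cv2.findContours(m,0,cv2.CHAIN_APPROX_NONE)[0]
    c=max(c,key=cv2.contourArea)[:,0].astype(float)
    return (c+.5)/k-.5+[x0,y0]
E
python3 - <<'E'
from h import *
im=cv2.imread('pics/top0.png')[:,:,::-1]
h=blobs(im,(150,200,220,260));f=blobs(im,(262,105,348,182))
for nm,c in(('h',h),('f',f)):
    w=ray('top',c,.028)[:,:2].astype(np.float32)
    r=cv2.minAreaRect(w*1000);print(nm,r,cv2.boxPoints(r).round().tolist())
    if nm=='f':print((cv2.approxPolyDP(w*1000,5,True)[:,0]).round(1).tolist(), cv2.approxPolyDP(c.astype(np.float32),2,True)[:,0].tolist())
v=im.copy();big=[]
for c,(x0,y0,x1,y1) in((h,(140,190,240,265)),(f,(255,105,355,180))):
    b=cv2.resize(im[y0:y1,x0:x1],None,fx=4,fy=4,interpolation=cv2.INTER_NEAREST)[:,:,::-1].copy()
    cv2.polylines(b,[(((c-[x0,y0])+.5)*4).astype(np.int32)],True,(0,0,255));big.append(b)
cv2.imwrite('pics/m.png',np.hstack(big)[:, :800])
E
```

```text
h ((433.45562744140625, 218.877685546875), (101.78948974609375, 76.80496215820312), 89.90209197998047) [[395.0, 168.0], [472.0, 168.0], [472.0, 270.0], [395.0, 270.0]]
f ((669.7390747070312, -94.36775970458984), (202.51129150390625, 105.31459045410156), 63.55801773071289) [[578.0, -162.0], [672.0, -208.0], [762.0, -27.0], [668.0, 20.0]]
[[759.2000122070312, -26.100000381469727], [737.7999877929688, -21.200000762939453], [663.0, -176.39999389648438], [590.2000122070312, -143.10000610351562], [581.9000244140625, -163.1999969482422], [671.2999877929688, -205.89999389648438]] [[274.125, 111.875], [272.375, 119.375], [329.375, 145.625], [317.625, 171.875], [325.125, 174.875], [340.125, 142.625]]
```

View pics/m.png

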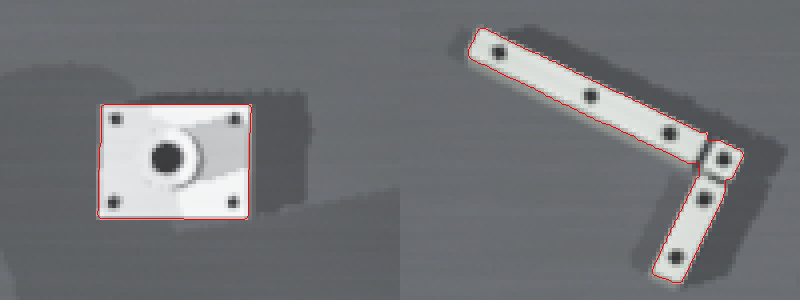

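The outlines fit both the housing and the fixture well. I'll refine the fixture frame with line fits and work out the tool-axis displacements.

```bash
cat >> h.py <<'E'
from scipy.spatial.transform import Rotation as Rn
def fix(im):
    c=blobs(im,(262,105,348,182));w=ray('top',c,.028)[:,:2]*1000
    def fit(a,b):
        a,b=np.array(a),np.array(b);d=(b-a)/np.linalg.norm(b-a);t=(w-a)@d;n=abs((w-a)@[-d[1],d[0]])
        p=w[(t>12)&(t<np.linalg.norm(b-a)-10)&(n<4)].astype(np.float32)
        return cv2.fitLine(p,cv2.DIST_HUBER,0,.01,.01).ravel()
    return fit((663,-176.4),(738,-21.2)),fit((759,-26),(671.3,-206)),fit((663,-176.4),(590,-143)),fit((671,-206),(582,-163))
def totool(d):
    return Rn.from_rotvec(bot.read_state()['tcp_rot']).inv().apply(d)
E
python3 - <<'E'
from h import *
im=cv2.imread('pics/top0.png')[:,:,::-1]
L=fix(im)
for l in L:print(l.round(3),np.degrees(np.arctan2(l[1],l[0])).round(2))
def X(a,b):
    t=np.linalg.solve(np.c_[a[:2],-b[:2]],b[2:]-a[2:]);return a[2:]+t[0]*a[:2]
ci=X(L[0],L[2]);co=X(L[1],L[3]);print(ci,co,(co-ci))
print('pot',ray('top',[405,207],.1),'spacer',ray('top',[395,150],.02),'cal',ray('top',[[268,243],[335,239],[275,262]],.01))
print('boss',ray('top',[182.5,229.5],.054))
p=bot.read_state()['tool_pos']
print(totool(np.array([.40,0,.28])-p),totool(np.array([.4335-.40,.2189,0])))
E
```

```text
[ 4.49000e-01  8.94000e-01  6.88763e+02 -1.19366e+02] 63.35
[ 4.48000e-01  8.94000e-01  7.11240e+02 -1.26939e+02] 63.41
[ 8.91000e-01 -4.54000e-01  6.27127e+02 -1.61205e+02] -26.98
[ 8.98000e-01 -4.41000e-01  6.29480e+02 -1.86585e+02] -26.15
[ 659.4923 -177.6832] [ 671.1516  -207.04251] [ 11.659302 -29.359314]
pot [[ 0.48600995 -0.35223248  0.1       ]] spacer [[ 0.65202238 -0.35679451  0.02      ]] cal [[ 0.39907754 -0.00802951  0.01      ]
 [ 0.4096436  -0.18854123  0.01      ]
 [ 0.34838112 -0.02660452  0.01      ]]
boss [[0.43300959 0.21605275 0.054     ]]
[ 0.37177211 -0.52688726 -0.04883261] [ 0.11187505 -0.1911106   0.00041184]
```

Request:
jog_arm(increments={"x": [0.035,0.035,0.035,0.035,0.035],"y": [-0.05,-0.05,-0.05,-0.05,-0.05],"z": [-0.01,-0.01,-0.01,-0.01,-0.009],"rz": [0,0,0,0,0]}, jaw=1.0)

```text
time: 0.72
tool_pos: [0.3194, -0.3284, 0.2802]
tcp_rot: [-3.086, -0.589, -0.0]
wrist_force: [0.5, 1.2, 1.1]
width: 1.003
grip_force: 0.0
```

Request:
jog_arm(increments={"x": [0.035,0.035,0.035,0.035,0.035],"y": [-0.05,-0.05,-0.05,-0.05,-0.05],"z": [0,0,0,0,0],"rz": [0,0,0,0,0]})

```text
time: 1.35
tool_pos: [0.3897, -0.0316, 0.2802]
tcp_rot: [3.086, 0.589, 0.001]
wrist_force: [0.7, -0.7, -0.0]
width: 0.998
grip_force: 0.0
```

Request:
jog_arm(increments={"x": [0.035,0.035,0.035,0,0],"y": [-0.05,-0.05,-0.05,0,0],"z": [0,0,0,0,0],"rz": [0,0,0,0.19,0.19]})

```text
time: 1.98
tool_pos: [0.4316, 0.1458, 0.2795]
tcp_rot: [3.141, -0.001, -0.002]
wrist_force: [0.5, -0.7, -0.2]
width: 1.003
grip_force: 0.0
```

Request:
jog_arm(increments={"x": [0],"y": [0],"z": [0],"rz": [0]})

```text
time: 2.1
tool_pos: [0.4317, 0.1448, 0.2797]
tcp_rot: [3.141, 0.009, -0.002]
wrist_force: [-0.1, -0.1, 0.1]
width: 0.997
grip_force: 0.0
```

```bash
python3 - <<'E'
from h import *
s=bot.read_state();p=s['tool_pos'];R=Rn.from_rotvec(s['tcp_rot']);print(s['time'],p,R.as_matrix().round(3),s['q'].round(2) if hasattr(s['q'],'round') else s['q'])
print(totool(np.array([.4332,.218,.10])-p))
E
```

```text
2.1 [0.43172458 0.14484631 0.27973158] [[ 1.     0.006 -0.001]
 [ 0.006 -1.    -0.   ]
 [-0.001  0.    -1.   ]] [ 0.27 -0.19  1.98  0.    1.35  1.83]
[ 0.00207669 -0.07319298  0.17970964]
```

Request:
jog_arm(increments={"x": [0.002,0,0,0,0],"y": [-0.037,-0.036,0,0,0],"z": [0.02,0.04,0.05,0.04,0.02],"rz": [0,0,0,0,0]}, jaw=1.0)

```text
time: 2.72
tool_pos: [0.432, 0.2165, 0.1073]
tcp_rot: [3.14, 0.01, -0.007]
wrist_force: [0.3, -0.4, 0.5]
width: 1.001
grip_force: 0.0
```

Request:
jog_arm(increments={"x": [0,0,0,0],"y": [0,0,0,0],"z": [0.04,0.03,0.008,0],"rz": [0,0,0,0]})

```text
time: 3.22
tool_pos: [0.4339, 0.2174, 0.0323]
tcp_rot: [3.141, 0.006, -0.001]
wrist_force: [-0.1, 0.6, -0.5]
width: 1.001
grip_force: 0.0
```

```bash
python3 - <<'E'
from h import *
s=bot.read_state();print(s['tool_pos'],s['wrist_force'])
cv2.imwrite('pics/w1.png',bot.read_camera('wrist')[:,:,::-1])
E
```

```text
[0.43390744 0.21736069 0.03228404] [-0.13454682  0.5759237  -0.53441752]
```

View pics/w1.png

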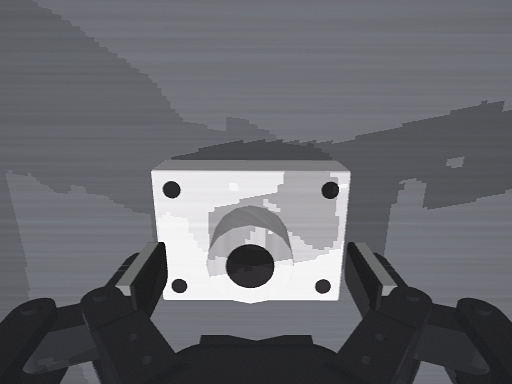

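The boss at (250,262) sits between the open pads at columns 150 and 360, so I'll close on it.

Request:
jog_arm(increments={"x": [0,0,0,0,0],"y": [0,0,0,0,0],"z": [0,0,0,0,0],"rz": [0,0,0,0,0]}, jaw=0.0, squeeze=50)

```text
time: 3.9
tool_pos: [0.4351, 0.2188, 0.0338]
tcp_rot: [-3.139, -0.004, -0.004]
wrist_force: [-1.3, 1.1, 5.3]
width: 0.447
grip_force: 50.5
```

Request:
jog_arm(increments={"x": [0,0],"y": [0,0],"z": [0,0],"rz": [0,0]})

```text
time: 4.15
tool_pos: [0.4351, 0.2188, 0.0338]
tcp_rot: [-3.139, -0.004, -0.004]
wrist_force: [-1.2, 2.4, 5.3]
width: 0.446
grip_force: 50.5
```

```bash
python3 - <<'E'
from h import *
s=bot.read_state();print(s['tool_pos'],s['wrist_force'])
im=bot.read_camera('top');r=cv2.minAreaRect((ray('top',blobs(im,(150,200,220,260)),.028)[:,:2]*1000).astype(np.float32));print(r)
cv2.imwrite('pics/top1.png',im[:,:,::-1])
E
```

```text
[0.43511215 0.21878001 0.03384112] [-1.19552967  2.4282153   5.30813201]
((410.9638366699219, 186.24215698242188), (39.391807556152344, 31.888708114624023), 89.95248413085938)
```

Request:
jog_arm(increments={"x": [0.011,0.015,0.015,0.015,0.015],"y": [0.014,0.019,0.019,0.019,0.019],"z": [0,0,0,0,0],"rz": [0,0,0,0,0]})

```text
time: 4.82
tool_pos: [0.5051, 0.1295, 0.0338]
tcp_rot: [-3.138, -0.003, 0.001]
wrist_force: [-5.9, 9.5, 9.4]
width: 0.446
grip_force: 50.9
```

Request:
jog_arm(increments={"x": [0.015,0.015,0.015,0.015,0.015],"y": [0.019,0.019,0.019,0.019,0.019],"z": [0,0,0,0,0],"rz": [0,0,0,0,0]})

```text
time: 5.45
tool_pos: [0.5798, 0.0351, 0.0338]
tcp_rot: [-3.138, -0.003, 0.004]
wrist_force: [-6.6, 9.2, 12.0]
width: 0.449
grip_force: 51.2
```

Request:
jog_arm(increments={"x": [0.015,0.015,0.015,0.01,0],"y": [0.019,0.019,0.019,0.014,0],"z": [0,0,0,0,0],"rz": [0,0,0,0,0]})

```text
time: 6.08
tool_pos: [0.6371, -0.0381, 0.0339]
tcp_rot: [-3.141, -0.004, -0.003]
wrist_force: [-1.1, 0.0, 5.3]
width: 0.444
grip_force: 51.5
```

Request:
jog_arm(increments={"x": [0,0,0,0,0],"y": [0,0,0,0,0],"z": [0,0,0,0,0],"rz": [0.12,0.12,0.12,0.105,0]})

```text
time: 6.7
tool_pos: [0.637, -0.0378, 0.0339]
tcp_rot: [-3.058, 0.719, -0.004]
wrist_force: [-0.5, 0.5, 5.3]
width: 0.449
grip_force: 51.6
```

```bash
python3 - <<'E'
from h import *
s=bot.read_state();print(s['tool_pos'],s['wrist_force'],Rn.from_rotvec(s['tcp_rot']).as_matrix().round(3))
cv2.imwrite('pics/top2.png',bot.read_camera('top')[100:220,200:360,::-1].repeat(4,0).repeat(4,1))
E
```

```text
[ 0.63699803 -0.03781404  0.03390756] [-0.48480876  0.51994084  5.3130682 ] [[ 0.895 -0.446  0.003]
 [-0.446 -0.895 -0.   ]
 [ 0.003 -0.001 -1.   ]]
```

View pics/top2.png

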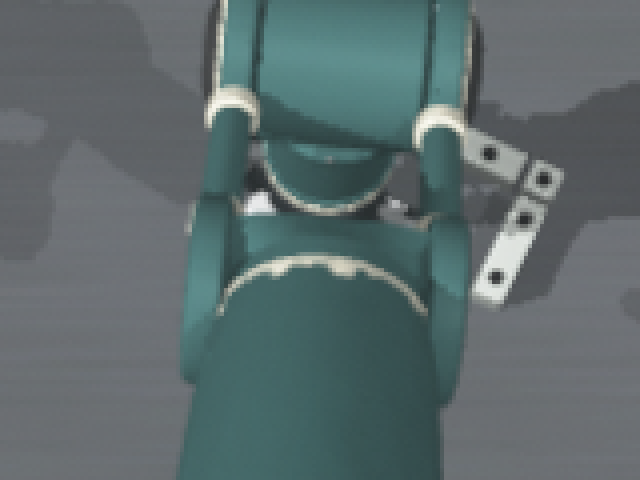

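The arm hides the housing in the top view, where only the fixture corner at the right is visible. I'll check with the wrist and scene cameras.

```bash
python3 - <<'E'
from h import *
c=bot.camera_info('wrist');print(np.round(c['extrinsics'],4).tolist(),np.round(c['intrinsics'],1).tolist())
w=bot.read_camera('wrist');cv2.imwrite('pics/w3r.png',w[:,:,::-1])
s=bot.read_camera('scene');cv2.imwrite('pics/s3r.png',s[:,:,::-1])
cv2.imwrite('pics/c3.png',np.hstack([w[:,:,::-1][:, 60:440],cv2.resize(s[180:308,120:260,::-1],(420,384))]))
E
```

```text
[[-0.4453, -0.8579, -0.2562, 0.7012], [-0.8954, 0.4261, 0.1294, -0.0704], [-0.0018, 0.287, -0.9579, 0.1774], [0.0, 0.0, 0.0, 1.0]] [[303.9, 0.0, 255.8], [0.0, 303.9, 189.5], [0.0, 0.0, 1.0]]
```

View pics/c3.png

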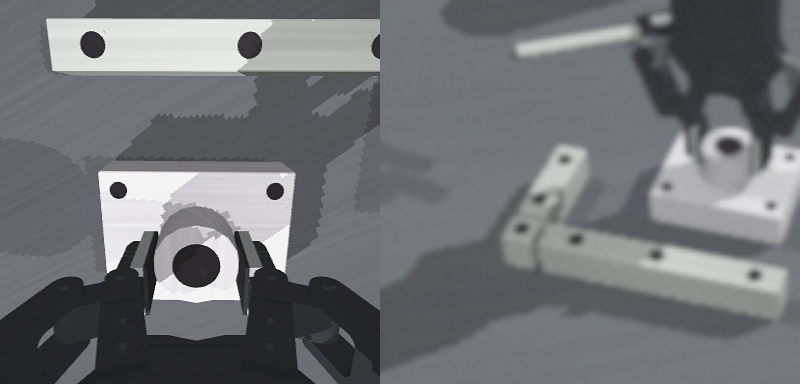

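The wrist picture shows the rail's near top edge along row ~71 and the housing's far top edge along row ~172, columns 158 to 355 in the full image. They look parallel, so I'll measure the gap.

```bash
cat >> h.py <<'E'
def edge(g,cols,r0,r1,sgn):
    """subpixel row of strongest vertical gradient per column, line-fit, two end pixels"""
    pts=[]
    for x in cols:
        d=np.diff(g[r0:r1,x].astype(float))*sgn;i=int(d.argmax())
        if d[i]>15:pts.append((x,r0+i+.5))
    vx,vy,x,y=cv2.fitLine(np.float32(pts),cv2.DIST_HUBER,0,.01,.01).ravel()
    f=lambda c:(c,y+(c-x)*vy/vx);return np.array([f(cols[0]),f(cols[-1])]),len(pts)
E
python3 - <<'E'
from h import *
g=cv2.imread('pics/w3r.png',0)
h,n=edge(g,range(165,350,3),164,180,1);r,m=edge(g,range(118,430,3),64,80,-1)
print(h,n,r,m)
H=ray('wrist',h,.028)[:,:2];R=ray('wrist',r,.028)[:,:2]
a=lambda P:np.degrees(np.arctan2(*(P[0]-P[1])[::-1]))
print(a(H),a(R));d=(R[0]-R[1])/np.linalg.norm(R[0]-R[1]);print('gap',(H-R[0])@[-d[1],d[0]])
E=ray('wrist',[[112,71],[158,172],[355,173]],.028)[:,:2];print('x from rail far end',(E-E[0])@d, E)
E
```

```text
[[165.         170.5814209 ]
 [348.         171.92184448]] 62 [[118.          70.30683899]
 [427.          71.7462616 ]] 104
63.154880184236646 63.30215099327631
gap [0.04714958 0.04738676]
x from rail far end [ 0.         -0.01697823 -0.11642971] [[ 0.74155769 -0.01629549]
 [ 0.69141209 -0.01008154]
 [ 0.64670663 -0.09891859]]
```

Request:
jog_arm(increments={"x": [0.011,0.012,0.012,0.009,0],"y": [0,0,0,0,0],"z": [0,0,0,0,0],"rz": [0,0,0,0,0]})

```text
time: 7.48
tool_pos: [0.6737, -0.0564, 0.0338]
tcp_rot: [-3.058, 0.717, 0.006]
wrist_force: [-8.8, 3.7, 12.2]
width: 0.447
grip_force: 52.2
```

Request:
jog_arm(increments={"x": [0.002,0.002,0.001,0,0],"y": [0,0,0,0,0],"z": [0,0,0,0,0],"rz": [0,0,0,0,0]})

```text
time: 8.1
tool_pos: [0.6763, -0.0576, 0.0339]
tcp_rot: [-3.058, 0.716, 0.012]
wrist_force: [-12.7, 5.6, 15.7]
width: 0.451
grip_force: 52.5
```

```bash
python3 - <<'E'
from h import *
s=bot.read_state();print(totool(s['wrist_force']))
E
```

```text
[-14.02727486   0.61535097 -15.61969876]
```

```bash
cat >> h.py <<'E'
def gap(name):
    w=bot.read_camera('wrist');cv2.imwrite(name,w[:,:,::-1]);return w
E
python3 - <<'E'
from h import *
w=gap('pics/w4.png')
E
```

Request:
jog_arm(increments={"x": [0.002,0.002,0.001,0,0],"y": [0,0,0,0,0],"z": [-0.002,0,0,0,0],"rz": [0,0,0,0,0]})

```text
time: 8.78
tool_pos: [0.6788, -0.0591, 0.034]
tcp_rot: [-3.057, 0.717, 0.019]
wrist_force: [-13.5, 7.5, 12.5]
width: 0.451
grip_force: 52.3
```

```bash
python3 - <<'E'
from h import *
s=bot.read_state();print(totool(s['wrist_force']),s['torque'])
w=gap('pics/w5.png')
E
```

```text
[-15.57004432  -0.6923058  -12.31367556] [1.5386646  2.01857794 0.08303453]
```

View pics/w5.png

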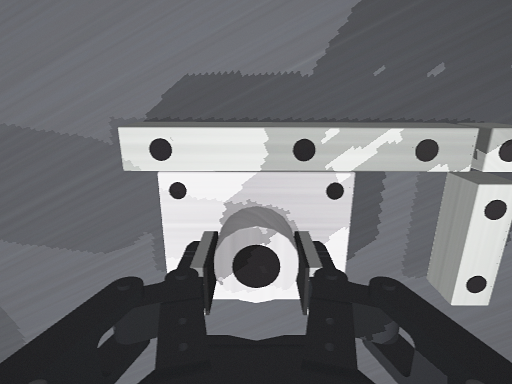

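The wrist view shows the housing's long edge on row ~172 against the rail edge on row ~171. The housing's end, at column 353, is well clear of the end stop at column ~450. I'll press a little more to confirm contact.

Request:
jog_arm(increments={"x": [0.002,0.001,0,0],"y": [0,0,0,0],"z": [0,0,0,0],"rz": [0,0,0,0]})

```text
time: 9.32
tool_pos: [0.6787, -0.0591, 0.0339]
tcp_rot: [-3.056, 0.717, 0.028]
wrist_force: [-21.7, 10.2, 18.1]
width: 0.444
grip_force: 52.9
```

```bash
python3 - <<'E'
from h import *
s=bot.read_state();print(totool(s['wrist_force']),s['torque'])
g=cv2.cvtColor(gap('pics/w6.png'),cv2.COLOR_RGB2GRAY)
for c in (230,340,380,):print(c,g[160:185,c].tolist())
for r in (180,185,190):print(r,g[r,340:365].tolist(),g[r,425:470].tolist())
E
```

```text
[-24.27973077   0.54262091 -17.66906048] [2.14070483 3.19787143 0.09656083]
230 [233, 231, 229, 231, 233, 233, 232, 233, 233, 236, 231, 116, 217, 239, 245, 244, 244, 244, 243, 243, 244, 243, 243, 243, 243]
340 [237, 236, 235, 235, 236, 235, 236, 236, 235, 236, 234, 153, 175, 226, 246, 245, 245, 244, 244, 244, 245, 247, 237, 216, 64]
380 [191, 189, 190, 187, 187, 186, 188, 187, 187, 187, 180, 107, 84, 87, 88, 89, 88, 86, 88, 85, 88, 89, 89, 91, 88]
180 [245, 246, 247, 231, 212, 214, 214, 215, 215, 215, 215, 215, 217, 210, 148, 90, 85, 87, 87, 87, 89, 86, 88, 87, 87] [104, 101, 100, 99, 100, 100, 100, 101, 101, 102, 100, 103, 103, 103, 103, 104, 104, 103, 104, 101, 108, 136, 144, 142, 142, 141, 142, 142, 141, 141, 142, 142, 143, 141, 140, 138, 140, 141, 148, 147, 144, 146, 142, 129, 113]
185 [34, 67, 199, 222, 218, 217, 217, 217, 217, 217, 217, 218, 216, 184, 116, 82, 85, 90, 89, 90, 88, 88, 88, 86, 87] [104, 105, 103, 104, 103, 103, 105, 104, 102, 101, 101, 99, 100, 101, 100, 102, 101, 101, 98, 109, 136, 144, 142, 142, 142, 143, 141, 141, 141, 141, 142, 142, 140, 139, 137, 140, 143, 147, 146, 143, 143, 143, 145, 144, 145]
190 [44, 40, 38, 69, 203, 224, 219, 220, 219, 221, 220, 221, 217, 151, 92, 86, 86, 88, 88, 89, 89, 89, 89, 92, 91] [99, 102, 102, 100, 103, 102, 101, 101, 101, 102, 101, 101, 102, 103, 104, 100, 101, 96, 110, 136, 143, 142, 141, 141, 143, 142, 140, 140, 141, 142, 142, 141, 140, 138, 140, 144, 147, 145, 143, 143, 145, 145, 142, 145, 147]
```

Contact with the rail is confirmed: the TCP stopped while the force rose to 24 N. I'll ease off a little and run along the rail (tool +y), about 64 mm in all.

Request:
jog_arm(increments={"x": [-0.002,0,0,0,0],"y": [0.004,0.008,0.008,0.008,0.008],"z": [0,0,0,0,0],"rz": [0,0,0,0,0]})

```text
time: 10.0
tool_pos: [0.6654, -0.086, 0.0341]
tcp_rot: [-3.049, 0.716, 0.016]
wrist_force: [-8.6, 25.4, 9.3]
width: 0.448
grip_force: 52.3
```

```bash
python3 - <<'E'
from h import *
s=bot.read_state();print(totool(s['wrist_force']))
E
```

```text
[-19.11027599 -18.93937736  -8.91663154]
```

Request:
jog_arm(increments={"x": [0,0,0,0,0],"y": [0.007,0.006,0.005,0.003,0],"z": [0,0,0,0,0],"rz": [0,0,0,0,0]})

```text
time: 10.62
tool_pos: [0.6558, -0.1051, 0.034]
tcp_rot: [-3.049, 0.716, 0.017]
wrist_force: [-9.3, 23.8, 11.8]
width: 0.449
grip_force: 52.4
```

```bash
python3 - <<'E'
from h import *
s=bot.read_state();print(totool(s['wrist_force']))
p=(s['tool_pos'][:2]-[.6604,-.1776])@np.array([[.448,-.894],[.894,.448]]);print(p,Rn.from_rotvec(s['tcp_rot']).as_matrix().round(3))
cv2.imwrite('pics/w7.png',bot.read_camera('wrist')[:,:,::-1])
E
```

```text
[-19.10719267 -17.23861368 -11.41831145]
[0.06273442 0.0366157 ] [[ 0.895 -0.445 -0.009]
 [-0.445 -0.895  0.012]
 [-0.013 -0.007 -1.   ]]
```

View pics/w7.png

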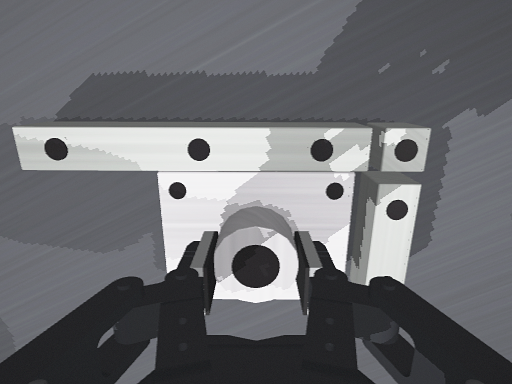

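The housing's end at column 353 is now close to the end stop's face at about 365, roughly 12 mm away by TCP. It still lies against the rail, so I'll creep on into the stop.

Request:
jog_arm(increments={"x": [0,0,0,0,0],"y": [0.003,0.003,0.003,0.002,0],"z": [0,0,0,0,0],"rz": [0,0,0,0,0]})

```text
time: 11.3
tool_pos: [0.651, -0.1147, 0.0341]
tcp_rot: [-3.049, 0.716, 0.017]
wrist_force: [-8.7, 25.0, 12.1]
width: 0.447
grip_force: 52.4
```

Request:
jog_arm(increments={"x": [0,0,0,0,0],"y": [0.0015,0.0015,0.001,0,0],"z": [0,0,0,0,0],"rz": [0,0,0,0,0]})

```text
time: 11.92
tool_pos: [0.6504, -0.116, 0.0341]
tcp_rot: [-3.045, 0.716, 0.015]
wrist_force: [-5.0, 31.9, 10.7]
width: 0.452
grip_force: 52.3
```

```bash
python3 - <<'E'
from h import *
s=bot.read_state();print(totool(s['wrist_force']),s['torque'])
p=(s['tool_pos'][:2]-[.6604,-.1776])@np.array([[.448,-.894],[.894,.448]]);print(p,Rn.from_rotvec(s['tcp_rot']).as_matrix()[:,2].round(3))
E
```

```text
[-18.83562305 -26.47030667 -10.21000486] [5.06228203 0.80620909 0.12988364]
[0.05060507 0.03656113] [-0.006  0.015 -1.   ]
```

Request:
jog_arm(increments={"x": [0.001,0,0,0,0],"y": [0.0015,0.0015,0,0,0],"z": [0,0,0,0,0],"rz": [0,0,0,0,0]})

```text
time: 12.55
tool_pos: [0.6503, -0.1161, 0.0342]
tcp_rot: [-3.041, 0.715, 0.016]
wrist_force: [-4.2, 41.3, 11.8]
width: 0.449
grip_force: 52.6
```

Request:
jog_arm(increments={"x": [0,0,0,0],"y": [0,0,0,0],"z": [0,0,0,0],"rz": [0,0,0,0]})

```text
time: 13.05
tool_pos: [0.6504, -0.1161, 0.0342]
tcp_rot: [-3.041, 0.715, 0.016]
wrist_force: [-3.5, 40.8, 11.2]
width: 0.45
grip_force: 52.6
```

```bash
python3 - <<'E'
from h import *
s=bot.read_state();print(totool(s['wrist_force']),s['torque'],s['time'])
p=(s['tool_pos'][:2]-[.6604,-.1776])@np.array([[.448,-.894],[.894,.448]]);print(p,Rn.from_rotvec(s['tcp_rot']).as_matrix()[:,2].round(3))
w=bot.read_camera('wrist');sc=bot.read_camera('scene')
cv2.imwrite('pics/f.png',np.hstack([w[100:300,120:440,::-1].repeat(1,0),np.zeros((200,0,3),np.uint8)]).repeat(2,0).repeat(2,1));cv2.imwrite('pics/sf.png',cv2.resize(sc[190:300,130:280,::-1],None,fx=4,fy=4,interpolation=cv2.INTER_CUBIC))
E
```

```text
[-21.46997422 -35.07554842 -10.42126209] [6.38086806 0.61982247 0.18306606] 13.05
[0.05046566 0.0365239 ] [-0.006  0.019 -1.   ]
```

View pics/f.png

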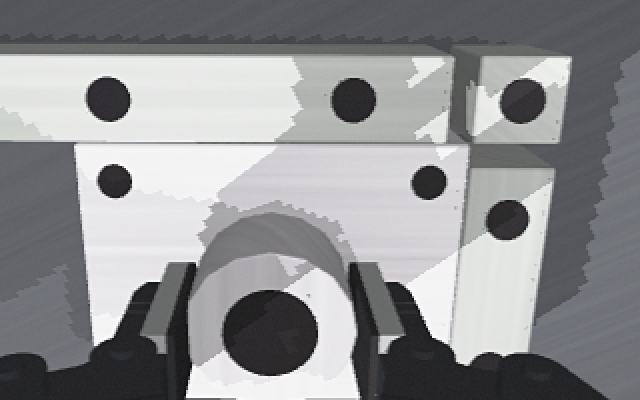

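View pics/sf.png

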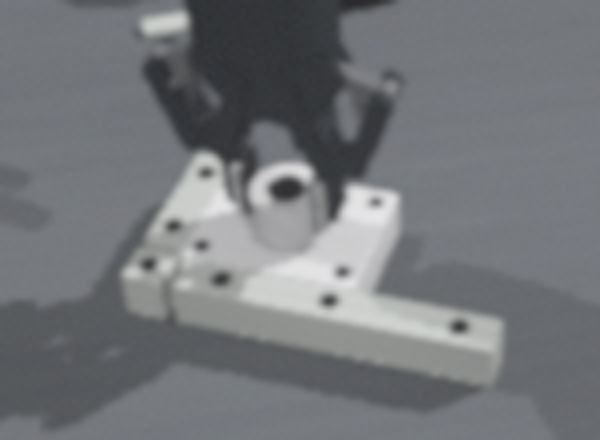

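Both views show the housing seated flush against the rail and the end stop, flat and parallel. It is pressed with about 20 N and 18 N or more, so I'm handing the job in.

```bash
python3 -c "
from workcell import bot
print(bot.finish_job())"
```

```text
the job is handed in; nothing more can be done
None
```

I slid the housing to the rail and along it into the end stop, and handed the job in at about 13 s with it still gripped. It was pressed with an estimated 20 N on each stop (from wrist forces), and the bystanders were never approached; the hand-in gave no verdict.

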